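# Gate the sanitiser bottle and open its safety cap

## Robot

A 7-joint arm with a two-finger parallel gripper is mounted at the origin on the work surface. World frame = base frame: x ahead of the robot, y to its left, z up, the work surface at z = 0. Lengths are in mm, angles in rad, forces in N, time in s.
With the tool pointing down it reaches from about 425 to 875 mm from the base axis. Payload 9.9 kg.
Tool frame: the origin (TCP) lies between the finger pads; the fingertips stand 14 mm ahead of it and the grasp point (between the pads) lies 5 mm behind it; z points along the fingers, x is the direction in which the jaws open and shut, and the axes are right-handed (so a half turn about z gives the same grasp; the last joint's range is limited). The gripper opens to 85 mm and grips with 20 to 120 N. Pads are 22 mm wide; open, the fingers measure 114 mm over their backs; the gripper's body (76 mm by 85 mm) begins 54 mm behind the grasp point. The pads swing forward as they close: fully open they stand 13 mm farther back than shut.
Start: joints at [-0.084, 0.576, 0.025, 1.437, -0.015, 1.129, -0.057], TCP at [675.002, 0.006, 209.889] pointing down, gripper open.
Joint ranges: [-2.76, 2.76], [-0.34, 2.15], [-1.52, 1.57], [0.19, 2.46], [-1.09, 4.23], [0.17, 1.99], [-2.82, 2.82]. Speed limits (rad/s): [2.22, 2.22, 3.01, 3.01, 3.14, 3.14, 3.14].

## Interface

Orientations are given as a unit quaternion [x, y, z, w].
In Python, from plant import robot gives the robot as it stands. The module is installed in compiled form; this text tells all that it offers.
- The arm moves only by the shell command python3 -m inch 'ROWS' [OPENING] [FORCE]. ROWS is JSON, a list of rows, each a list of 4 numbers: the shift along the tool's x, y, z in mm, then the turn about the tool's z in rad. A call has 1 to 20 rows; each row shifts and turns the pose as measured when the row begins, along the tool's axes as they then stand; what a row does not reach is not made up. A row lasts 1/10 s, in which the tool goes at most 50 mm and 8.59 degrees, less where a joint would pass 70% of its speed; a pose out of reach is approached as far as the arm can. A call is refused whole if a number of a shift passes 50 or a number of a turn 0.15, either way. A call with a gripper value outside its range is refused whole. OPENING is the closure in counts, from 0 (fully open) to 255 (shut), set as the call begins (- or left out, the last holds). The fingers move at their own pace and stop on an object; FORCE is the grip in N (left out, the last holds). Time passes only in rows, so rows that do not move let the fingers close. It gives the time, the measured TCP pose, the force and the opening at its end, in the units of the state.
- robot.get_obs(): the state, without advancing time (a new reading comes with each control period).
- robot.grab_frame(name): name is "scene" or "side" or "wrist"; returns (picture, depth): 384x512x3 uint8, blue, green, red; 384x512 float32, mm along the optical axis (not along the pixel's ray), 0 where there is no reading.
- robot.camera_model(name): a dict with "fov_y" (degrees; the focal length in pixels is half the picture's height over the tangent of half this angle, whatever the lens; pixels are square), "cx", "cy" (the principal point, pixels), "camera_from_world" (4x4, takes a point from world to camera coordinates); the wrist camera has in their place "tool_from_camera" (4x4, takes a point from camera to tool coordinates, whose origin is the TCP and whose axes are the tool frame's). Camera axes: x right, y up, looking along -z (the intrinsics and any distortion apply to the point x, -y, -z); pixel columns grow to the right and rows downward; lengths in mm; the calibration is good to about 2 mm. A picture is of the moment at which its call begins: read the wrist's pose just before it. camera_model takes no time and is no camera call.
- robot.sign_off(): hands the job in, once; it reports no verdict.
The state is a dict: "time_s": time; "qpos": joint angles; "joint_velocities": joint speeds; "joint_torque": joint torques, N m; "eef_pos": TCP position; "eef_rot": TCP orientation; "force": force on the tool from outside, world axes, zero at the start; "ft_torque": the same for the moment, N m; "width": finger opening in mm.
Only numpy, scipy, OpenCV 4.12 (cv2) and the standard library are available. Lean on these libraries where they do the work, as an engineer would, in place of code of your own. Each camera call takes 0.05 s, during which the arm holds its last target. There are 200 camera calls.

## Task

Secure the square sanitiser bottle in its steel cradle by swinging the cradle's gate closed until its bar rests in the catch. Then press the bottle's safety cap down, keep it pressed while turning it about a quarter turn anticlockwise, and lift it off. Finish while still holding the cap in the gripper, upright and still, straight above the bottle's mouth and a few centimetres clear of it, with the bottle still gated in its cradle and nothing else on the table disturbed.

Things in the scene. Friction and masses are not known exactly. Their poses are not given: they have to be found in the camera images.
- cradle: steel bottle cradle fixed to the table: base plate 110 x 150 mm, 10 mm thick, three walls up to 80 mm round the bottle, front open. Origin: centre of the underside, below the bottle's axis; -x points out of the open front, +y to the side of the gate's hinge, z up. The catch (two lips at 70 to 91 mm height) is at (-44, -52) mm
- gate (a joint): angle of the cradle's swing gate about its upright hinge: 0 = closed across the bottle's front, bar in the catch, at a stop; grows as it swings out to the front, at most 1.5 rad. Flat steel bar, 14 mm high, centred at 80 mm height; no spring, stays where it is left (about 0.12 N m, 1 N at the peg)
- gate_hinge (a point): point on the gate's upright hinge axis at bar height (80 mm); at (-46, 52) mm in the cradle
- gate_peg (a point): centre of the ball (15 mm, at 140 mm height) on top of the upright round peg, 12 mm thick, at the gate's free end, 122 mm from the hinge axis; 53 mm of it stand above the bar. At gate angle a it is at (-46 - 122 sin a, 52 - 122 cos a) mm in the cradle: seen from above it closes anticlockwise
- bottle: white square bottle, body 76 x 76 mm, 92 mm high, shoulder up to 104 mm, 0.5 to 0.9 kg, loose in the cradle with 1.5 mm play. Origin: centre of its underside (10 mm above the table), axes as the cradle's. Its neck, 32 mm across with bayonet lugs (46 mm), ends 150 mm above the origin; a sprung grey disc, 26 mm across, stands 10 mm higher in the mouth
- cap: white ribbed round cap on it, 57 mm across, 36 mm high, 40 g; rib on top along its x. Origin: centre of underside, 130 mm above the bottle's; 26 mm free below. Locked until pressed over 5 mm down (spring: 4 N at once, 9.5 N at 5 mm, 14 N at the 9 mm stop). Kept 6 to 8 mm down it turns anticlockwise seen from above; 55 to 125 degrees from its start (aim at 75 to 90) it lifts straight off
- measure_cup: bystander: open steel cup, 72 mm across, 75 mm high; origin under its centre
- jar: bystander: closed clear jar with a white lid, 66 mm across, 100 mm high; origin under its centre; not the bottle of the task
- bowl: bystander: open steel bowl, 120 mm across, 50 mm high; origin under its centre
- spray: bystander: white trigger spray bottle, 74 mm across, 206 mm high, blue trigger; origin under its centre
- scale: bystander: white kitchen scale 170 x 130 mm, 36 mm high, steel pan; origin under its centre
- scraper: bystander: flat steel dough scraper 110 x 140 mm with a black grip along one edge, 16 mm high; origin under its centre
Things that resemble listed ones, but are neither listed nor needed, are in the scene too. Several things have the shape of the cap; the one meant has the colours described above.

How it is judged:
By the outcome, as a careful person would: the job done as asked, in the order asked, and still so for the second after the job is handed in, while the arm keeps its last pose, push and grip.
It also fails if it takes over 51 s, if anything falls off the work surface, if the arm or the gripper's body presses on something with over 40 N, if the wrist force passes 120 N, or if a joint passes its speed limit or range.

## Working session

There is one attempt and no reset: what is moved stays moved. The work goes in short steps, Python scripts to look and compute and a shell command to move; the robot and the scene stay as the last step left them, time stands still between calls to the robot, and variables do not carry over. Pictures are saved under pics/ and viewed, about 8 in all and at most 12, crops included, and the job is handed in when it is done.

```bash
mkdir -p pics; cat > h.py <<'E'
import numpy as np, cv2
from plant import robot
def snap(n,tag):
    o=robot.get_obs(); im,d=robot.grab_frame(n); np.savez(f'pics/{tag}.npz',im=im,d=d,p=o['eef_pos'],q=o['eef_rot']); cv2.imwrite(f'pics/{tag}.png',im); return im,d
def K(n):
    m=robot.camera_model(n); return 192/np.tan(np.radians(m['fov_y'])/2),m['cx'],m['cy'],m
def cloud(n,tag):
    from scipy.spatial.transform import Rotation as R
    z=np.load(f'pics/{tag}.npz'); d=z['d']; f,cx,cy,m=K(n)
    v,u=np.mgrid[:384,:512]; P=np.stack([(u-cx)/f*d,-(v-cy)/f*d,-d],-1)
    if n=='wrist':
        T=np.array(m['tool_from_camera']); P=P@T[:3,:3].T+T[:3,3]; P=P@R.from_quat(z['q']).as_matrix().T+z['p']
    else:
        T=np.linalg.inv(np.array(m['camera_from_world'])); P=P@T[:3,:3].T+T[:3,3]
    P[d==0]=np.nan; return P,z['im']
E
python3 - <<'E'
from h import *
a,_=snap('scene','s0'); b,_=snap('side','d0'); c,_=snap('wrist','w0')
for n in('scene','side','wrist'):
    m=robot.camera_model(n);print(n,{k:(np.round(v,3).tolist()) for k,v in m.items()if not isinstance(v,str)})
print(robot.get_obs())
E
```

```text
scene {'fov_y': 54.105, 'cx': 254.231, 'cy': 188.183, 'camera_from_world': [[0.059, 0.998, -0.009, -34.091], [-0.552, 0.04, 0.833, 223.161], [0.832, -0.045, 0.553, -1767.095], [0.0, 0.0, 0.0, 1.0]]}
side {'fov_y': 46.357, 'cx': 256.292, 'cy': 192.396, 'camera_from_world': [[0.868, -0.496, -0.006, -480.177], [0.343, 0.591, 0.73, -300.233], [-0.359, -0.636, 0.683, -1290.498], [0.0, 0.0, 0.0, 1.0]]}
wrist {'fov_y': 61.701, 'cx': 253.363, 'cy': 189.922, 'tool_from_camera': [[1.0, 0.0, 0.0, -0.272], [0.0, -0.963, -0.268, -68.326], [0.0, 0.268, -0.963, -163.852], [0.0, 0.0, 0.0, 1.0]]}
{'time_s': 0.15, 'qpos': array([-0.08379554,  0.57632559,  0.02482044,  1.43767633, -0.01495983,
        1.12900705, -0.05648645]), 'joint_velocities': array([ 0.00013369, -0.00286856,  0.00148059, -0.00292697, -0.00062759,
       -0.0003271 ,  0.00037193]), 'joint_torque': array([ 3.53695883e-03, -7.66262698e+01,  2.25340560e+00, -2.86181796e+01,
        1.58117601e-02,  9.86463390e-03, -3.06662548e-05]), 'eef_pos': array([6.74647538e+02, 1.09439898e-02, 2.09262747e+02]), 'eef_rot': array([ 9.99999809e-01,  4.16870209e-05, -6.14835586e-04,  3.94594707e-05]), 'force': array([-0.57843633,  0.28622334, -0.01238308]), 'ft_torque': array([-0.06922642, -0.02314196, -0.00606206]), 'width': 85.2989393672996}
```

View pics/s0.png

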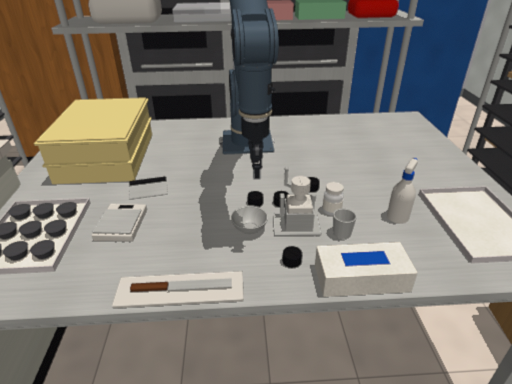

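View pics/d0.png

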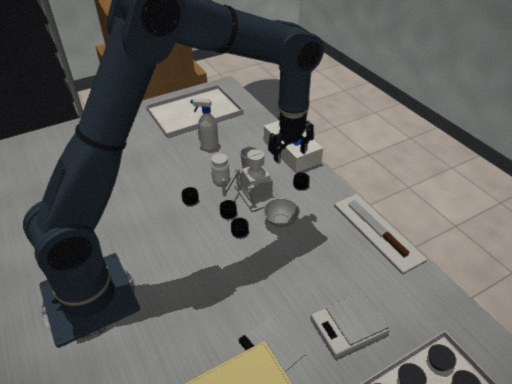

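The scene view shows the cradle and bottle near (300,205), with the gate open towards the robot and its peg near (286,180). The bowl is at (250,222), the cup at (343,224), the jar at (333,198). The side view shows the bottle at (256,175) and the open gate at (235,185).

```bash
python3 - <<'E'
from h import *
P,im=cloud('scene','s0'); Q,im2=cloud('side','d0')
a=cv2.resize(im[160:250,225:375],None,fx=4,fy=4,interpolation=2)[:,:600]; b=cv2.resize(im2[130:220,170:320],None,fx=4,fy=4,interpolation=2)
cv2.imwrite('pics/c0.png',np.vstack([b[:290],a[:310]]))
for n,X in(('scene',P),('side',Q)):
    M=X.reshape(-1,3); print(n)
    s=M[(M[:,2]>155)&(M[:,2]<200)&(M[:,0]>450)&(M[:,0]<900)&(M[:,1]>30)&(M[:,1]<250)]
    print('cap',len(s),np.round(np.median(s,0)),s.min(0).round(),s.max(0).round())
    for z0,z1 in((120,150),(100,120),(60,92),(30,60),(5,20)):
        s=M[(M[:,2]>z0)&(M[:,2]<z1)&(M[:,0]>450)&(M[:,0]<900)&(M[:,1]>0)&(M[:,1]<330)]
        H,xe,ye=np.histogram2d(s[:,0],s[:,1],[np.arange(500,901,20),np.arange(0,331,20)]); print(z0,z1);print(H.astype(int)[:16])
E
```

```text
scene
cap 240 [646. 139. 173.] [605. 112. 155.] [666. 169. 177.]
120 150
[[ 0  0  0  0  0 21  2  0  0  0  0  0  0  0  0  0]
 [ 0  0  0  0  0  0  0  0  0  0  0  0  0  0  0  0]
 [ 0  0  0  0  0  0  0  0  0  0  0  0  0  0  0  0]
 [ 0  0  0  0  0  0  0  0  0  0  0  0  0  0  0  0]
 [ 0  0  0  0  0  0  0  0  0  0  0  0  0  0  0  0]
 [ 0  0  0  0  0  0  0  0  0  0  0  0  0  0  0  0]
 [ 0  0  0  0  0  3  1  0  0  0  0  0  0  0  0  0]
 [ 0  0  0  0  0 10 24 14  5  0  0  0  0  0  0  0]
 [ 0  0  0  0  0  0 10 14  0  0  0  0  0  0  0  0]
 [ 0  0  0  0  0  0  0  0  0  0  0  0  0  0  0  0]
 [ 0  0  0  0  0  0  0  0  0  0  0  0  0  0  0  0]
 [ 0  0  0  0  0  0  0  0  0  0  0  0  0  0  0  0]
 [ 0  0  0  0  0  0  0  0  0  0  0  0  0  0  0  0]
 [ 0  0  0  0  0  0  0  0  0  0  0  0  0  0  0  0]
 [ 0  0  0  0  0  0  0  0  0  0  0  0  0  0  0  0]
 [ 0  0  0  0  0  0  0  0  0  0  0  0  0  0  0  0]]
100 120
[[ 0  0  0  0  0 13  0  0  0  0  0  0  0  0  0  0]
 [ 0  0  0  0  0  0  0  0  0  0  0  0  0  0  0  0]
 [ 0  0  0  0  0  0  0  0  0  0  0  0  1  0  1  0]
 [ 0  0  0  0  0  0  0  0  0  0  0  0  1  0  2  0
[... 6564 characters left out ...]
 0  1  0  0  0  0  0  1  2  0  0  0]
 [ 0  0  1 14 10  9  9 10  4  4  1  4  9  0  0  0]
 [ 2  0  2 25 22 11 14 17 14 20  4  0  2  0  0  0]
 [18  0  3 22 25  3  0  0  0  0  0  0  1  1  0  0]
 [33  6  0 14 29  0  0  0  0  0  0  0  0  0  0  0]
 [32  5  0  7 29  1  0  0  0  0  0  0  0  1  1  1]
 [13  0  0  9 23  0  0  0  0  0  0  0  0  0  0  0]
 [ 0  0  0  1  2  2  0  0  0  0  0  0  0  0  0  0]
 [ 0  0  0  0  0  0  0  0  0  0  0  0  0  0  0  0]
 [ 0  2  1  0  0  0  0  2  0  0  0  1  2  0  0  0]
 [ 2  0  0  0  0  0  0  0  0  0  1  0  1  0  0  0]
 [ 1  0  0  8 14  5  1  0  1  0  0  2  1  0  0  0]
 [ 2  0  0 17  0  0  0  0  0  0  0  1  0  0  0  0]
 [ 1  0  0  9  0  0  0  4 10  7  9 12  8  3  0  0]]
```

View pics/c0.png

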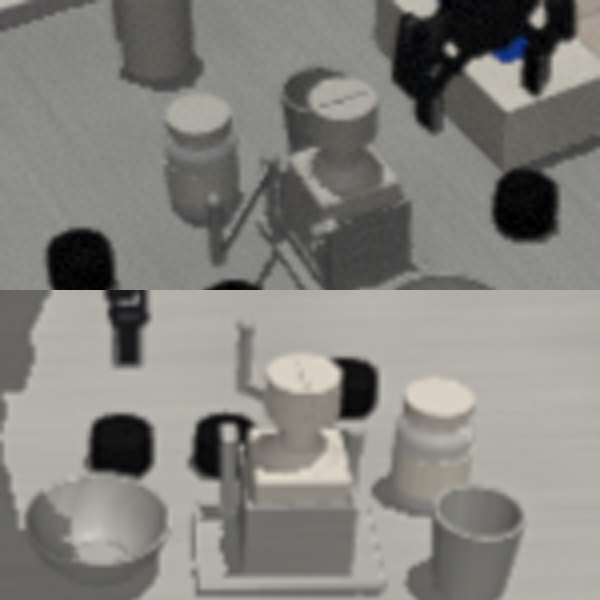

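View pics/w0.png

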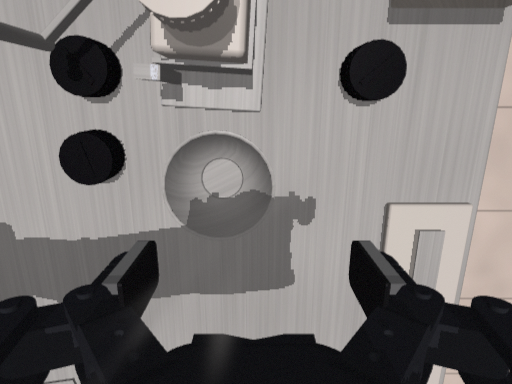

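The cradle's front faces the robot, the bottle is near (631,138), and the peg is near (505,115). In the crops the cap is at (343,100) and (303,375), with its rib visible. The wrist view shows the bowl at (218,180) and the bottle at the top edge (195,20). I'll move closer with the wrist camera for an accurate measurement.

```bash
python3 -m inch '[[-24,-23,-13,0],[-24,-23,-13,0],[-24,-23,-13,0],[-24,-23,-13,0],[0,0,0,0],[0,0,0,0]]' 0 40
python3 - <<'E'
from h import *
im,_=snap('wrist','w1'); snap('scene','s1'); snap('side','d1'); P,_=cloud('wrist','w1')
print(robot.get_obs()['eef_pos'])
M=P.reshape(-1,3)
def show(n,z0,z1,x0,x1,y0,y1):
    s=M[(M[:,2]>z0)&(M[:,2]<z1)&(M[:,0]>x0)&(M[:,0]<x1)&(M[:,1]>y0)&(M[:,1]<y1)]
    if len(s)<5: print(n,len(s)); return
    s=s.astype(np.float32); (c,r)=cv2.minEnclosingCircle(s[:,:2].copy())
    print(n,len(s),s.mean(0).round(1),s.min(0).round(1),s.max(0).round(1),'circ',np.round(c,1),round(r,1),cv2.minAreaRect(s[:,:2].copy()))
show('captop',168,180,590,680,90,190)
show('peg',130,150,470,560,60,200)
show('bar',84,90,480,590,100,220)
show('shoulder',98,118,575,690,80,200)
show('plate',6,13,540,720,50,240)
E
```

```text
time_s: 0.75
eef_pos: [574.3, 94.1, 260.2]
eef_rot: [1.0, -0.001, -0.003, 0.001]
force: [0.9, -0.2, 0.1]
width: 85.2
[574.88495819  93.31231713 259.53764311]
captop 4430 [631.2 142.  175.8] [603.2 113.3 168.1] [659.4 169.9 179.5] circ [631.4 141.3] 28.9 ((631.2623901367188, 141.5573272705078), (56.23447036743164, 56.52489471435547), 0.42627331614494324)
peg 242 [498.7 116.5 143.9] [490.5 108.7 130.1] [504.7 123.1 148.8] circ [497.6 115.7] 7.4 ((497.7712707519531, 115.80905151367188), (13.718575477600098, 14.566381454467773), 46.79527282714844)
bar 672 [543.3 155.7  86.7] [496.1 111.4  84.1] [589.3 199.1  89.7] circ [545.4 155.3] 62.0 ((544.2811279296875, 156.54417419433594), (123.82514190673828, 11.078999519348145), 41.43772888183594)
shoulder 1902 [613.7 150.9 101.9] [593.  105.5  98. ] [670.3 179.3 109.9] circ [631.3 141.7] 49.8 ((631.274169921875, 141.34779357910156), (74.50962829589844, 74.02445983886719), 86.21312713623047)
plate 3437 [624.7 141.3   9.7] [552.3  58.6   6.3] [690.9 239.8  12.9] circ [616.4 149.4] 110.7 ((617.0056762695312, 148.76022338867188), (175.0880126953125, 140.6088104248047), 86.37925720214844)
```

View pics/w1.png

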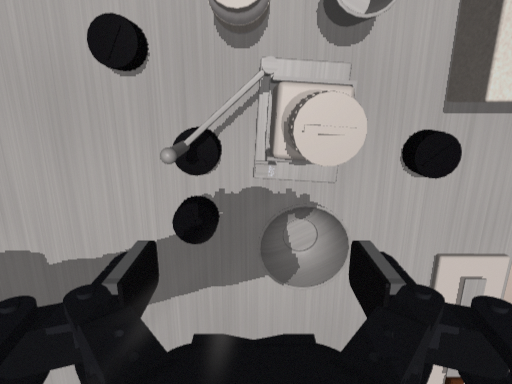

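Cap axis (631.3,141.4), cradle yaw about -3.8°, hinge about (588.8,196.3), peg (497.8,115.8), which makes the gate angle about 0.78. In the picture the peg is at (170,155), the hinge at (268,65), and the catch at (264,170). I'll push the peg towards +x with closed fingers.

```bash
python3 -m inch '[[-22,-5,0,0],[-22,-5,0,0],[-22,-5,0,0],[-22,-5,0,0],[-22,-4,0,0],[0,0,0,0],[0,0,27,0],[0,0,27,0],[0,0,27,0],[0,0,27,0],[0,0,25,0],[0,0,0,0],[0,0,0,0]]' 255 40
```

```text
time_s: 2.2
eef_pos: [470.8, 106.0, 117.3]
eef_rot: [1.0, -0.012, -0.004, 0.004]
force: [0.7, 1.0, 1.0]
width: 0.3
```

```bash
python3 -m inch '[[-3,-5,-4,0],[-1,-5,-4,0],[0,0,0,0],[0,0,0,0]]'
```

```text
time_s: 2.6
eef_pos: [469.6, 117.4, 129.4]
eef_rot: [1.0, -0.013, -0.002, 0.003]
force: [-0.3, -0.6, 0.4]
width: -0.3
```

```bash
python3 -m inch '[[6,4.5,0.5,0],[6,4.5,0.5,0],[6,4.5,0.5,0],[6,4.5,0.5,0],[7,4,0,0],[7,4,0,0],[7,4,0,0],[0,0,0,0]]'
```

```text
time_s: 3.4
eef_pos: [518.9, 82.3, 127.9]
eef_rot: [1.0, -0.013, -0.001, 0.003]
force: [-0.1, 0.0, -0.0]
width: 0.3
```

```bash
cat > peg.py <<'E'
from h import *
import sys
tag=sys.argv[1]
for n in('scene','side','wrist'):
    snap(n,n+tag); P,_=cloud(n,n+tag); M=P.reshape(-1,3)
    for nm,z0,z1 in(('ball',118,150),('bar',75,92)):
        r=np.hypot(M[:,0]-588.8,M[:,1]-196.3)
        s=M[(M[:,2]>z0)&(M[:,2]<z1)&(r>90 if nm=='ball' else r>30)&(r<135)&(M[:,0]<592)&(M[:,1]>60)]
        a=np.arctan2(588.8-s[:,0],196.3-s[:,1])
        print(n,nm,len(s),s.mean(0).round(1) if len(s) else '',np.percentile(a,[10,50,90]).round(3)-.066 if len(s) else '')
E
python3 peg.py 2; python3 -c "
import cv2
im=cv2.imread('pics/side2.png')[120:230,170:330];cv2.imwrite('pics/v2.png',cv2.resize(im,None,fx=4,fy=4,interpolation=2))"
```

```text
scene ball 28 [505.3 113.3 134.4] [0.699 0.72  0.775]
scene bar 111 [562.2 215.4  83.3] [-0.035  2.758  3.047]
side ball 33 [495.1 110.8 136. ] [0.732 0.76  0.804]
side bar 94 [548.9 140.3  84. ] [-0.093  0.746  2.432]
wrist ball 857 [498.3 116.9 142.2] [0.743 0.786 0.824]
wrist bar 2225 [548.8 132.5  86.9] [-0.061  0.764  0.815]
```

View pics/v2.png

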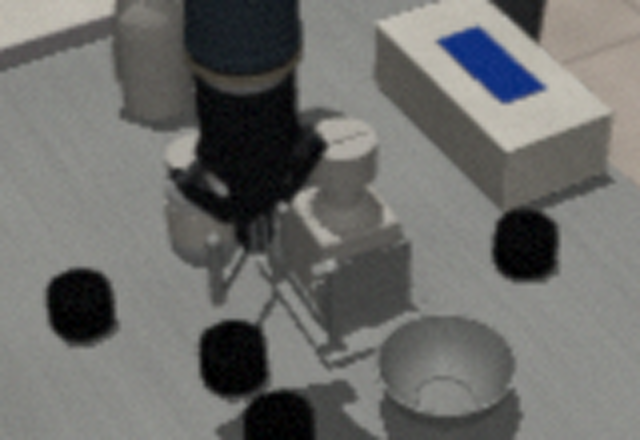

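The gate has not moved. The fingers slipped past the peg, which is at crop (213,240), on its -y side, and the bar is untouched. I'll go back around and push with y lagging.

```bash
python3 -m inch '[[-18,0,0,0],[-18,0,0,0],[-20,0,0,0],[0,0,0,0],[0,-14,0,0],[0,-14,0,0],[0,-13,0,0],[0,0,0,0],[0,0,0,0]]'
```

```text
time_s: 4.45
eef_pos: [461.0, 133.5, 127.9]
eef_rot: [1.0, -0.01, -0.001, 0.002]
force: [0.2, -0.4, 0.2]
width: -0.1
```

```bash
python3 -m inch '[[5,6,0,0],[5,6,0,0],[6,1,0,0],[5,2,0,0],[5,2,0,0],[0,0,0,0]]'; python3 peg.py 3
```

```text
time_s: 5.05
eef_pos: [489.9, 111.9, 127.7]
eef_rot: [1.0, -0.012, -0.001, 0.002]
force: [-0.6, 0.2, 0.1]
width: 0.0
scene ball 33 [503.6 113.9 136.3] [0.7   0.734 0.77 ]
scene bar 104 [561.9 213.   83.5] [-0.018  2.734  3.049]
side ball 25 [495.2 109.5 132.3] [0.728 0.752 0.801]
side bar 94 [545.9 138.2  84.2] [-0.078  0.743  0.817]
wrist ball 538 [498.2 119.9 137.2] [0.768 0.809 0.832]
wrist bar 2541 [546.3 134.4  85.6] [-0.061  0.78   0.828]
```

```bash
python3 -c "
import cv2,numpy as np
a=cv2.imread('pics/side3.png')[140:220,180:280];b=cv2.imread('pics/wrist3.png')
b=cv2.resize(b,None,fx=.8,fy=.8);a=cv2.resize(a,(384,307),interpolation=2)
cv2.imwrite('pics/v3.png',np.hstack([a,b]))"
```

```text
(no output)
```

View pics/v3.png

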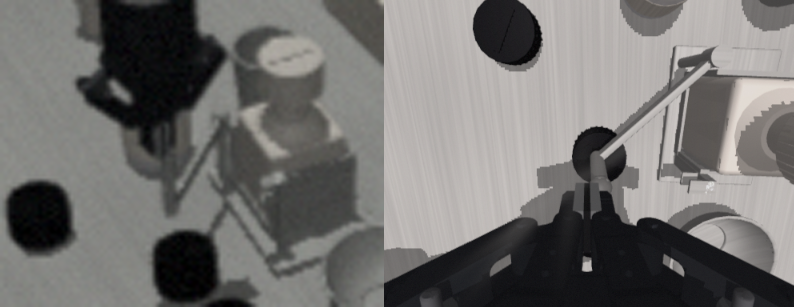

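```bash
python3 - <<'E'
from h import *
P,im=cloud('wrist','wrist3'); g=im.max(2)
m=(P[...,2]>92)&(P[...,2]<150)&(np.hypot(P[...,0]-495,P[...,1]-112)<35)
for nm,k in(('light',m&(g>75)),('dark',m&(g<45))):
    s=P[k]
    for z in range(90,150,10):
        t=s[(s[:,2]>z)&(s[:,2]<=z+10)]
        if len(t)>4: print(nm,z,len(t),t.min(0).round(1),t.max(0).round(1))
v,u=np.where(m); print(u.min(),u.max(),v.min(),v.max())
cv2.imwrite('pics/v4.png',cv2.resize(im[150:270,190:350],None,fx=4,fy=4,interpolation=2))
E
```

```text
light 90 67 [491.7 117.3  92.2] [502.8 121.6  99.7]
light 100 90 [491.7 117.1 100.2] [502.8 121.6 109.9]
light 110 99 [492.1 117.6 110. ] [502.5 121.8 119.8]
light 120 120 [491.9 117.4 120. ] [502.6 121.6 130. ]
light 130 75 [491.8 118.1 130.1] [503.9 123.1 140. ]
light 140 311 [491.3 113.1 140. ] [504.3 123.2 148.1]
257 284 195 240
```

View pics/v4.png

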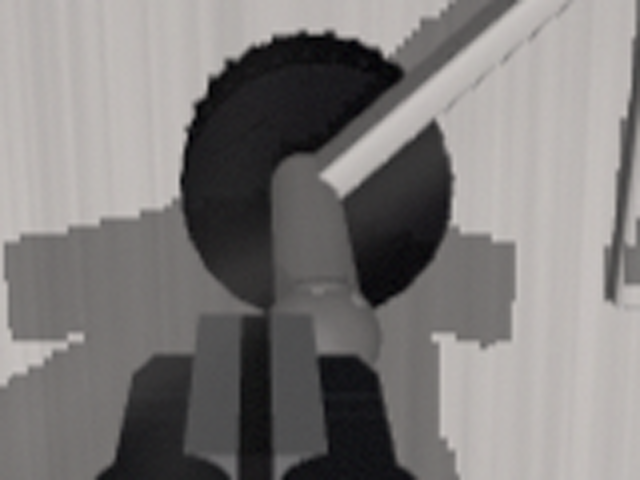

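The crop shows the pads at (210-310, 315-450), apparently nearer the camera than the ball at (340,330). I'll check the pad tip's height.

```bash
python3 - <<'E'
from h import *
P,im=cloud('wrist','wrist3')
for u,v in((243,230),(243,235),(243,245),(243,260),(264,230),(264,235),(264,245),(264,260),(230,245),(280,245)): print(u,v,P[v,u].round(1),im[v,u])
E
```

```text
243 230 [484.3 123.9 154.9] [86 85 86]
243 235 [484.5 124.1 161. ] [83 83 84]
243 245 [484.9 124.4 171.7] [80 79 81]
243 260 [485.3 123.9 183.3] [79 78 79]
264 230 [493.9 123.6 154.7] [80 79 78]
264 235 [493.7 123.9 160.9] [81 79 80]
264 245 [493.4 124.1 171.4] [79 78 78]
264 260 [493.  124.5 184.7] [78 78 78]
230 245 [478.9 120.6 163.5] [49 50 51]
280 245 [500.6 119.8 162.6] [22 18 18]
```

```bash
python3 - <<'E'
from h import *
for t in('w1','wrist2','wrist3'):
    P,im=cloud('wrist',t); z=np.load(f'pics/{t}.npz'); M=P.reshape(-1,3)
    print(t,z['p'].round(1),z['q'].round(3),'table',np.nanpercentile(M[M[:,2]<5][:,2],[10,50,90]).round(1))
    dz=M[:,2]-z['p'][2]; 
    near=M[(np.hypot(M[:,0]-z['p'][0],M[:,1]-z['p'][1])<60)&(dz>-25)&(dz<70)]-z['p']
    print('near tool',len(near),near.min(0).round(1) if len(near) else'')
P,_=cloud('side','side3'); z=np.load('pics/wrist3.npz')['p']; im=np.load('pics/side3.npz')['im']; M=P.reshape(-1,3); g=im.max(2).ravel()
s=M[(np.hypot(M[:,0]-z[0],M[:,1]-z[1])<40)&(M[:,2]>100)&(M[:,2]<230)]
H=np.histogram(s[:,2],np.arange(100,231,10));print(H[0])
for a in range(100,200,10):
    t=s[(s[:,2]>a)&(s[:,2]<a+10)]
    if len(t):print(a,t.mean(0).round(1),t.min(0).round(1),t.max(0).round(1))
E
```

```text
w1 [574.3  94.1 260.2] [ 1.    -0.001 -0.003  0.001] table [-1.4 -0.3  0.8]
near tool 5137 [-56.5 -11.2  33.1]
wrist2 [517.8  83.  127.8] [ 1.    -0.013 -0.001  0.003] table [-1.2 -0.3  0.7]
near tool 5353 [-33.3 -11.3 -24.9]
wrist3 [489.1 112.4 127.6] [ 1.    -0.011 -0.001  0.002] table [-1.2 -0.3  0.7]
near tool 5094 [-31.5 -11.1 -25. ]
[ 8  8 10  7  8 14 25 21 19 40 75 45 41]
100 [494.  111.6 105.4] [489.2 107.7 100.6] [499.8 115.5 110. ]
110 [494.4 111.1 115. ] [490.2 108.9 110.5] [499.3 114.9 119.2]
120 [494.2 110.3 124.6] [490.6 103.4 120.2] [500.  115.1 128.9]
130 [495.5 109.5 134.1] [491.  105.6 131.3] [501.4 112.7 139.9]
140 [494.8 108.3 143.6] [483.  103.4 141.4] [501.9 111.8 149.7]
150 [487.1 103.2 156.4] [477.6  98.8 150.2] [499.4 107.2 159.9]
160 [485.4 105.7 165.1] [474.2 100.1 160.4] [501.8 121.9 169.8]
170 [484.1 106.9 174.6] [473.1  99.9 170.2] [500.9 120.7 179.5]
180 [486.8 103.4 184.5] [475.   99.1 180.1] [505.5 110.8 188.6]
190 [488.4 103.2 195.9] [457.1  96.3 190.2] [517.2 121.1 199.6]
```

Both the wrist and side depth put the shut fingertips about 24 mm above the reported TCP instead of 14 mm below it, so the fingers passed over the ball. I'll trust the images: back off, go 40 mm lower, then push.

```bash
python3 -m inch '[[-12,-3,0,0],[-12,-3,0,0],[0,0,0,0],[0,0,12,0],[0,0,12,0],[0,0,12,0],[0,0,0,0],[0,0,0,0]]'
```

```text
time_s: 6.0
eef_pos: [460.1, 121.7, 92.0]
eef_rot: [1.0, -0.009, -0.001, 0.002]
force: [0.1, -0.3, 1.5]
width: 0.1
```

```bash
python3 -m inch '[[6,0,0,0],[6,1,0,0],[6,1,0,0],[4,3,0,0],[5,4,0,0],[5,4,0,0],[0,0,0,0]]'; python3 peg.py 5|grep wrist
```

```text
time_s: 6.7
eef_pos: [491.8, 104.2, 93.2]
eef_rot: [1.0, -0.01, -0.003, 0.003]
force: [-0.6, -0.4, 0.0]
width: 0.0
wrist ball 2242 [499.4 112.7 134.4] [0.629 0.788 0.84 ]
wrist bar 3992 [553.  128.2  85.2] [-0.062  0.609  0.653]
```

```bash
python3 -m inch '[[5,3,0,0],[5,3,0,0],[5,3,0,0],[5,3,0,0],[5.5,2.5,0,0],[7,2.3,0,0],[7,2.3,0,0],[0,0,0,0]]'; python3 peg.py 6|grep wrist
```

```text
time_s: 7.65
eef_pos: [533.6, 83.3, 92.8]
eef_rot: [1.0, -0.009, -0.004, 0.003]
force: [0.6, -0.0, -0.1]
width: -0.1
wrist ball 2466 [538.6  91.5 134. ] [0.226 0.409 0.493]
wrist bar 3595 [572.  118.1  86. ] [-0.055  0.212  0.262]
```

```bash
python3 -m inch '[[6,2,0,0],[6,2,0,0],[5,1,0,0],[4,1,0,0],[3,0.5,0,0],[2,0,0,0],[0,0,0,0]]'; python3 peg.py 7|grep wrist
```

```text
time_s: 8.5
eef_pos: [560.3, 77.6, 92.8]
eef_rot: [1.0, -0.008, -0.004, 0.003]
force: [-1.1, 0.6, 0.2]
width: 0.1
wrist ball 2556 [566.2  85.5 134.4] [-0.01   0.154  0.262]
wrist bar 2956 [584.2 118.   86.6] [-0.066 -0.002  0.046]
```

```bash
python3 -m inch '[[2,0,0,0],[2,0,0,0],[2,0,0,0],[0,0,0,0]]'; python3 peg.py 8|grep wrist
```

```text
time_s: 9.05
eef_pos: [559.6, 77.8, 92.5]
eef_rot: [1.0, -0.007, -0.01, 0.004]
force: [-0.5, -1.3, -0.2]
width: -0.1
wrist ball 2550 [566.3  85.6 134.2] [-0.011  0.154  0.26 ]
wrist bar 2952 [584.3 118.   86.7] [-0.067 -0.003  0.045]
```

```bash
python3 -m inch '[[6,0,0,0],[6,0,0,0]]'; python3 -m inch '[[-12,0,0,0],[-20,0,0,0],[-20,0,0,0],[0,0,-25,0],[0,0,-40,0],[0,0,-40,0],[0,0,0,0],[0,0,0,0]]' 0 60;  python3 peg.py 9; python3 - <<'E'
from h import *
im=np.load('pics/wrist9.npz')['im']; cv2.imwrite('pics/v9.png',im)
P,_=cloud('wrist','wrist9'); M=P.reshape(-1,3)
for n,z0,z1,x0,x1,y0,y1 in(('cap',168,180,590,680,90,190),('ball',138,150,560,600,60,95),('bar',84,90,560,600,60,220)):
    s=M[(M[:,2]>z0)&(M[:,2]<z1)&(M[:,0]>x0)&(M[:,0]<x1)&(M[:,1]>y0)&(M[:,1]<y1)].astype(np.float32)
    print(n,len(s),s.mean(0).round(1),cv2.minAreaRect(s[:,:2].copy())) if len(s)>4 else print(n,0)
E
```

```text
time_s: 9.4
eef_pos: [560.1, 77.5, 91.1]
eef_rot: [1.0, -0.007, -0.021, 0.005]
force: [-30.3, 1.3, 24.6]
width: 0.0
time_s: 10.2
eef_pos: [512.6, 79.7, 201.8]
eef_rot: [1.0, -0.007, -0.019, 0.004]
force: [-0.4, -0.3, 0.1]
width: 85.2
scene ball 29 [588.1  72.9 133.2] [-0.083 -0.066 -0.027]
scene bar 102 [583.1 199.4  82.9] [-0.064  2.845  3.052]
side ball 31 [578.9  69.2 136.2] [-0.031  0.009  0.044]
side bar 122 [566.9 175.9  83.6] [-0.005  0.083  2.603]
wrist ball 462 [579.9  76.2 139.8] [-0.032  0.012  0.042]
wrist bar 1291 [583.8 118.5  86. ] [-0.062  0.007  0.05 ]
cap 8569 [628.8 141.9 175.7] ((628.6668701171875, 140.82730102539062), (52.5465202331543, 57.20224380493164), 11.788765907287598)
ball 348 [580.3  75.6 144.4] ((581.2283325195312, 74.84053039550781), (14.428962707519531, 13.728384971618652), 18.8437442779541)
bar 1231 [586.4 139.7  86.8] ((586.1968383789062, 136.3317413330078), (127.2378158569336, 22.283729553222656), 89.0317611694336)
```

View pics/v9.png

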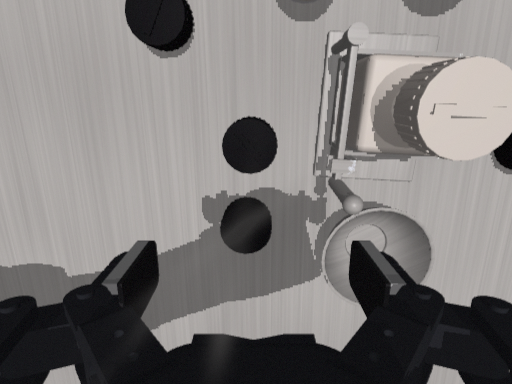

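The gate is closed: the ball is at (581.2,74.8) against (580.8,74.6) predicted for angle 0, and the 30 N push did not move it further. In the view the peg ball is at (353,204) and the bar lies across the front into the catch at (345,165). Next I'll go over the cap.

```bash
python3 -m inch '[[18,-9,0,0],[18,-9,0,0],[18,-9,0,0],[18,-9,0,0],[18,-9,0,0],[17,-9,0,0],[0,0,0,0],[0,0,0,0]]'; python3 - <<'E'
from h import *
o=robot.get_obs(); print(o['eef_pos'],o['eef_rot'],o['qpos'].round(2))
E
```

```text
time_s: 11.15
eef_pos: [618.4, 132.1, 183.5]
eef_rot: [1.0, -0.007, -0.029, 0.007]
force: [0.7, -0.8, -0.1]
width: 85.4
[618.42172287 132.10115225 183.48875833] [ 0.99953805 -0.00693891 -0.02875053  0.00699633] [-0.28  0.57 -0.01  1.53  0.    1.1  -0.3 ]
```

```bash
python3 -m inch '[[0,0,-10,0],[0,0,-10,0],[0,0,0,0],[0,0,0,0]]';  python3 -m inch '[[-30,0,0,0],[-30,0,0,0],[0,0,0,0]]';python3 -m inch '[[4,0,0,0],[4,0,0,0],[4,0,0,0],[4,0,0,0],[4,0,0,0],[4,0,0,0],[4,0,0,0],[4,0,0,0],[0,0,0,0]]'
```

```text
time_s: 11.55
eef_pos: [617.8, 130.9, 205.2]
eef_rot: [1.0, -0.008, -0.03, 0.007]
force: [0.8, -0.5, -0.3]
width: 85.3
time_s: 11.85
eef_pos: [556.1, 131.1, 209.0]
eef_rot: [1.0, -0.008, -0.029, 0.007]
force: [0.0, 0.5, 1.2]
width: 85.5
time_s: 12.75
eef_pos: [594.0, 129.8, 206.6]
eef_rot: [1.0, -0.009, -0.028, 0.007]
force: [0.3, 0.3, -0.7]
width: 85.2
```

The tool has picked up about a 3.3° lean. Closing on the upright cap should level it, since each row restarts from the measured pose. I'll continue with small steps.

```bash
python3 -m inch '[[4,-1.5,0,0],[4,-1.5,0,0],[4,-1.5,0,0],[4,-1.5,0,0],[4,-1.5,0,0],[4,-1.5,0,0],[4,-1,0,0],[4,-1,0,0],[0,0,0,0],[0,0,0,0]]'
```

```text
time_s: 13.75
eef_pos: [628.9, 141.6, 204.3]
eef_rot: [1.0, -0.009, -0.028, 0.007]
force: [-1.0, -0.2, -0.2]
width: 85.7
```

```bash
python3 -m inch '[[0.8,-0.1,8,0],[0.8,-0.1,8,0],[0.8,-0.1,8,0],[0.8,-0.1,8,0],[0.8,-0.1,8,0],[0.8,-0.1,8,0],[0.8,-0.1,8,0],[0.8,-0.1,8,0],[0.8,-0.1,8,0],[0,0,4,0],[0,0,0,0],[0,0,0,0]]'; python3 - <<'E'
from h import *
snap('side','da');P,im=cloud('side','da');snap('wrist','wa');W,iw=cloud('wrist','wa')
a=cv2.resize(im[130:210,210:300],(360,320),interpolation=2); b=cv2.resize(iw,(427,320))
cv2.imwrite('pics/va.png',np.hstack([a,b]))
M=W.reshape(-1,3); s=M[(M[:,2]>172)&(M[:,2]<181)&(abs(M[:,0]-631)<32)&(abs(M[:,1]-141)<32)]; print(len(s),s.mean(0),s.min(0),s.max(0))
p=robot.get_obs()['eef_pos'];n=M[(abs(M[:,1]-p[1])<14)&(abs(abs(M[:,0]-p[0])-50)<12)&(M[:,2]<200)&(M[:,2]>125)]; print(p,[ (len(k),k.min(0).round(1)) for k in (n[n[:,0]<p[0]],n[n[:,0]>p[0]]) if len(k)])
E
```

```text
time_s: 14.95
eef_pos: [630.8, 140.8, 119.9]
eef_rot: [1.0, -0.009, -0.029, 0.008]
force: [1.2, 0.4, -0.1]
width: 86.2
14442 [632.2188965  144.81425084 175.88888422] [603.67289441 117.07294619 172.00504706] [659.84868636 169.72994925 179.11609478]
[630.92921862 140.86210515 120.20487593] [(2940, array([574.7, 131.4, 155.9])), (3591, array([674.9, 129.8, 150.8]))]
```

View pics/va.png

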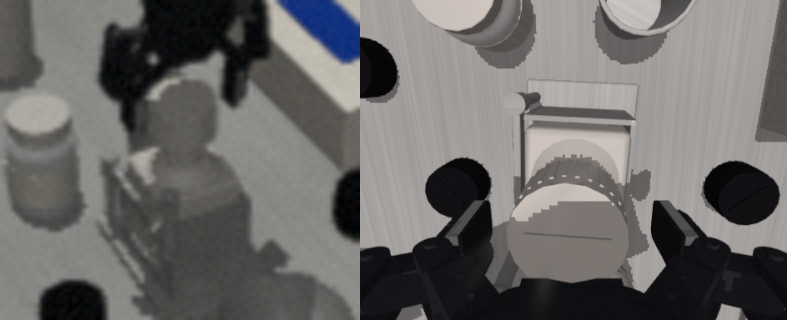

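The cap sits between the open pads (wrist view: cap (568,235), pads (465,235) and (675,235)), with its rib along x. I'll go slightly lower and grip.

```bash
python3 -m inch '[[0,0,2,0],[0,0,1.5,0]]'; python3 -m inch '[[0,0,0,0],[0,0,0,0],[0,0,0,0],[0,0,0,0],[0,0,0,0],[0,0,0,0],[0,0,0,0],[0,0,0,0]]' 255 60
```

```text
time_s: 15.25
eef_pos: [631.2, 141.0, 117.4]
eef_rot: [1.0, -0.009, -0.028, 0.007]
force: [-0.2, -0.0, 0.7]
width: 85.2
time_s: 16.05
eef_pos: [631.0, 141.0, 117.9]
eef_rot: [1.0, -0.009, -0.028, 0.007]
force: [-1.0, -0.3, 1.2]
width: 55.6
```

```bash
python3 -m inch '[[0.1,0,2,0],[0.1,0,2,0],[0.1,0,2,0]]'; python3 -m inch '[[0,0,1,0],[0,0,1,0]]'; python3 -m inch '[[0,0,0.5,0],[0,0,0.5,0]]'
```

```text
time_s: 16.35
eef_pos: [631.1, 141.0, 113.1]
eef_rot: [1.0, -0.009, -0.028, 0.007]
force: [-3.0, -0.5, 9.6]
width: 55.8
time_s: 16.55
eef_pos: [631.1, 141.1, 112.5]
eef_rot: [1.0, -0.009, -0.027, 0.007]
force: [-3.0, -0.0, 10.3]
width: 55.8
time_s: 16.75
eef_pos: [631.1, 141.1, 112.9]
eef_rot: [1.0, -0.009, -0.027, 0.007]
force: [-2.9, -0.4, 8.4]
width: 55.7
```

```bash
python3 -m inch '[[0,0,2,0],[0,0,2,0],[0,0,1.5,0]]'; python3 -m inch '[[0,0,1.5,0],[0,0,1.5,0]]'
```

```text
time_s: 17.05
eef_pos: [631.3, 141.1, 110.5]
eef_rot: [1.0, -0.009, -0.026, 0.006]
force: [-5.2, -0.3, 13.8]
width: 55.6
time_s: 17.25
eef_pos: [631.4, 141.1, 110.1]
eef_rot: [1.0, -0.009, -0.025, 0.006]
force: [-4.6, 0.0, 14.9]
width: 55.7
```

```bash
python3 -m inch '[[0,0,1.1,-0.14],[0,0,1.1,-0.14],[0,0,1.1,-0.14]]'
```

```text
time_s: 17.55
eef_pos: [630.6, 143.3, 110.2]
eef_rot: [0.978, 0.206, -0.025, -0.0]
force: [-5.0, -0.2, 12.4]
width: 55.8
```

```bash
python3 -m inch '[[-0.2,0.5,1.1,-0.14],[-0.2,0.5,1.1,-0.14],[-0.3,0.4,1.1,-0.14]]'
```

```text
time_s: 17.85
eef_pos: [629.7, 142.7, 110.3]
eef_rot: [0.91, 0.414, -0.024, -0.006]
force: [-5.2, -1.5, 12.9]
width: 55.7
```

```bash
python3 -m inch '[[0,0.5,1.1,-0.14],[0,0.5,1.1,-0.14],[0,0.5,1.1,-0.14],[0,0.3,1.1,-0.14]]'
```

```text
time_s: 18.25
eef_pos: [630.8, 140.7, 110.5]
eef_rot: [0.753, 0.658, -0.021, -0.011]
force: [-4.9, -2.4, 12.3]
width: 55.2
```

```bash
python3 -m inch '[[0,0,-2,0],[0,-0.1,-4,0],[0,-0.2,-4,0],[0,-0.2,-4,0]]'; python3 -m inch '[[0,-0.2,-4,0],[0,-0.2,-4,0]]'; python3 - <<'E'
from h import *
for i in range(3): o=robot.get_obs(); print(o['force'].round(1),o['ft_torque'].round(2),o['width'])
E
```

```text
time_s: 18.65
eef_pos: [630.8, 140.3, 125.4]
eef_rot: [0.752, 0.659, -0.02, -0.011]
force: [0.1, -0.7, -0.1]
width: 55.7
time_s: 18.85
eef_pos: [630.9, 140.4, 133.5]
eef_rot: [0.752, 0.659, -0.02, -0.011]
force: [-0.3, -0.5, -0.3]
width: 55.5
[-0.3 -0.5 -0.3] [-0.05 -0.03 -0.02] 55.52697061514949
[-0.3 -0.5 -0.3] [-0.05 -0.03 -0.02] 55.52697061514949
[-0.3 -0.5 -0.3] [-0.05 -0.03 -0.02] 55.52697061514949
```

```bash
python3 -m inch '[[0,-0.3,-6,0],[0,-0.3,-6,0],[0,-0.3,-6,0],[0,-0.3,-6,0],[0,-0.3,-6,0],[0,-0.3,-5,0],[0,-0.2,-4,0],[0,0,0,0],[0,0,0,0]]'; python3 - <<'E'
from h import *
a,_=snap('side','db');b,_=snap('scene','sb');snap('wrist','wb')
a=cv2.resize(a[110:210,200:310],(396,360),interpolation=2); b=cv2.resize(b[140:240,250:360],(396,360),interpolation=2)
cv2.imwrite('pics/vb.png',np.hstack([a,b]))
for n,t in(('side','db'),('scene','sb')):
    P,_=cloud(n,t);M=P.reshape(-1,3);M=M[np.hypot(M[:,0]-631,M[:,1]-141)<36]
    for z in range(95,245,10):
        s=M[(M[:,2]>z)&(M[:,2]<=z+10)]
        if len(s):print(n,z,len(s),s.min(0).round(),s.max(0).round())
E
python3 peg.py b
```

```text
time_s: 19.75
eef_pos: [631.2, 141.6, 177.0]
eef_rot: [0.752, 0.659, -0.02, -0.011]
force: [0.9, 0.1, -0.4]
width: 55.7
side 95 63 [595. 106.  98.] [665. 175. 105.]
side 105 100 [596. 106. 105.] [661. 168. 115.]
side 115 18 [613. 121. 116.] [644. 142. 124.]
side 125 24 [613. 121. 125.] [642. 141. 135.]
side 135 26 [611. 124. 136.] [651. 148. 144.]
side 145 40 [607. 121. 146.] [653. 149. 155.]
side 155 32 [609. 123. 155.] [645. 152. 165.]
side 165 38 [617. 126. 165.] [644. 149. 174.]
side 195 20 [604. 107. 198.] [657. 151. 205.]
side 205 27 [603. 107. 205.] [654. 147. 214.]
side 215 30 [603. 106. 215.] [647. 149. 225.]
side 225 60 [603. 107. 225.] [644. 174. 235.]
side 235 54 [606. 107. 235.] [640. 176. 245.]
scene 95 92 [603. 107.  97.] [665. 176. 105.]
scene 105 87 [615. 114. 105.] [665. 166. 115.]
scene 115 27 [635. 125. 115.] [652. 152. 125.]
scene 125 25 [635. 124. 126.] [653. 156. 134.]
scene 135 24 [633. 125. 135.] [658. 155. 145.]
scene 145 35 [631. 125. 145.] [659. 155. 155.]
scene 155 34 [625. 126. 156.] [651. 155. 164.]
scene 165 37 [623. 128. 165.] [647. 152. 170.]
scene 195 48 [636. 108. 195.] [666. 166. 205.]
scene 205 56 [634. 106. 205.] [665. 170. 215.]
scene 215 62 [639. 107. 215.] [666. 172. 224.]
scene 225 178 [611. 107. 225.] [666. 171. 235.]
scene 235 26 [615. 107. 235.] [658. 171. 242.]
scene ball 31 [587.6  72.8 132.5] [-0.081 -0.058 -0.03 ]
scene bar 106 [583.4 201.8  83.6] [-0.09   2.651  3.04 ]
side ball 32 [579.1  69.7 135.3] [-0.032  0.009  0.045]
side bar 130 [568.2 172.5  84. ] [-0.029  0.068  2.546]
wrist ball 584 [580.8  76.3 140.5] [-0.041  0.001  0.04 ]
wrist bar 1850 [575.8 158.   85.3] [-0.054  0.024  2.684]
```

View pics/vb.png

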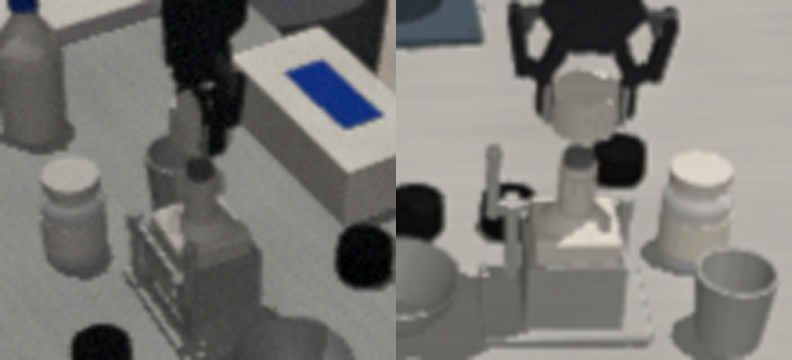

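```bash
python3 -m inch '[[0,0,0,0],[0,0,0,0]]'; python3 - <<'E'
from h import *
print(np.abs(robot.get_obs()['joint_velocities']).max()); robot.sign_off()
E
```

```text
time_s: 20.25
eef_pos: [631.1, 141.5, 176.5]
eef_rot: [0.752, 0.659, -0.02, -0.011]
force: [0.0, 0.1, -1.3]
width: 55.8
0.002122969733437307
the job is handed in; nothing more can be done
```

The job is done and handed in at 20.3 s. The gate is closed, and the gripper holds the cap still above the bottle's mouth.

**Gate:** I pushed it to its stop with shut fingers on the peg, and a 30 N push moved it no further. From the wrist camera the gate measured about 0.00 rad, both after closing and at the end.

**Cap:** I gripped it at 60 N, pressed it about 7.5 mm down (12–15 N), turned it about 83° anticlockwise and lifted it straight off with no resistance. Its underside is now about 199 mm above the table, 39 mm above the mouth and 29 mm above the grey disc. By the arm's position reading it is centred within about 1 mm. The last pictures showed the bottle still gated in the cradle and its neighbours in place.

**What failed or disagreed:**
- My first two pushes at the gate missed. The images put the shut fingertips about 24 mm above the reported TCP, not 14 mm below it as stated. I corrected for this from the images.
- Pushing the gate and the later moves left the tool leaning about 2.5°. The lean hardly changed from grip to lift, so the cap should be near upright, but I did not measure its tilt directly.
- The scene camera alone read the closed gate at about -0.06 rad, which I put down to its bias. The side camera read about 0.01.
- I did not measure the bystander objects' positions before and after. I only saw the nearby ones in the pictures.

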